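# Unlock the sample transport box: park its locking pin and swing the hasp clear

### The job

Unlock the sample transport box: draw the locking pin straight up out of the catch on the lid and park it upright in the notch of the bench bracket, neck in the slot and collar sitting flat on the ledge behind the raised lips. Once the pin is parked and let go, swing the hasp off the catch, about a quarter turn or more, so that it stands well out in front of the box. Leave the measuring cylinder and the two brown bottles standing where they are.

Things in the scene. Friction and masses are not known exactly. Their poses are not given: they have to be found in the camera images.
- sample_box: Low grey box with aluminium lid, fixed to the bench left or right of the bracket; 136 x 206 mm, lid top 70 mm up. Origin: centre of its underside; x to its back, y to the end with the hasp's post (112 mm high, at y = +117 mm), z up. On the lid at y = -10 mm stands the steel catch, 48 x 40 mm, 56 mm high: block, gap for the hasp (open to the front, -x) and upper cheek.
- bore_mouth (a point): Centre of the top of the catch's vertical bore, 126 mm above the bench; the bore is 25 mm wide and goes through cheek, hasp eye and block; axes as the box's.
- locking_pin: Loose round pin, 100 mm long, 0.11 to 0.22 kg, upright in the bore. From the bottom: steel body 20 mm thick, 37 mm long, chamfered ends; neck 12 mm thick, 17 mm long; collar 34 mm wide, 6 mm thick, resting on the catch; black knob 26 mm thick, 40 mm high. Origin: centre of its lower end; z along the pin to the knob. It is out of the bore once raised 54 mm.
- pin_collar (a point): On the pin's axis, underside of the collar (54 mm above the pin's lower end).
- pin_knob (a point): On the pin's axis, middle of the knob's height (80 mm above the pin's lower end, 26 mm above pin_collar): where to grip.
- parking_bracket: Grey bracket screwed to the bench: base 90 x 74 x 8 mm, upright at the back, ledge 6 mm thick, top 100 mm up, free space of 86 mm below. The ledge is a fork 72 mm wide; its slot, 16 mm wide, is open to the front (-x) between rounded tines that reach 34 mm in front of the seat. Each tine has a 4 mm high lip, 16 to 21 mm in front of the seat. Origin: on the bench below the seat; x to the back, z up.
- notch_seat (a point): Where the underside of the pin's collar belongs: on the ledge's top, 100 mm up, the slot's end 8 mm behind it; axes as the bracket's. Only the pin's neck fits the slot, so the pin must come in level from the front along +x, its collar 4 to 11 mm above the ledge (over the lips, body below the ledge), then be lowered. Nothing stands above the ledge.
- hasp (a joint): Angle of the hasp, a level steel bar 26 mm wide, 10 mm thick, 102 to 112 mm above the bench, on a vertical hinge: 0 = in the catch, along the box's -y; it grows as the bar swings to the box's front (-x), clockwise from above; 1.57 = straight out; stop at 1.75. Light friction (about 0.5 N at the grip) holds it where it is left. It cannot swing while the pin is in.
- hasp_pivot (a point): On the hasp's vertical hinge axis, 107 mm above the bench.
- hasp_grip (a point): Centre of the top of the black upright round grip on the hasp's free end: 18 mm diameter, 47 mm high, its top 159 mm above the bench, 177 mm from the hinge axis, 50 mm beyond the pin.
- measuring_cylinder: Bystander: tall clear measuring cylinder, foot 60 x 54 mm, 204 mm high, loose, standing 85 to 91 mm to one side of the notch seat. Origin: centre of its underside.
- brown_bottle_1: Bystander: brown bottle with blue cap, 70 mm diameter, 138 mm high, loose, standing 85 to 91 mm to the other side of the notch seat. Origin: centre of its underside.
- brown_bottle_2: Bystander: brown bottle with blue cap, 70 mm diameter, 138 mm high, loose, standing about 190 mm in front of the box's centre and 50 mm to its -y side, some 30 mm outside the sweep of the hasp's end. Origin: centre of its underside.
Mind the look-alikes: they are no part of the job. Leave any blue look-alike of the locking_pin alone. What is shaped like the parking_bracket but orange is not meant.

How it is judged:
By the outcome, as a careful person would: the job done as asked, in the order asked, and still so for the second after the job is handed in, with the robot touching nothing.
It also fails if it takes over 64 s, if anything falls off the work surface, if the arm or the gripper's body presses on something with over 40 N, if the wrist force passes 120 N, or if a joint passes its speed limit or range.

### The arm

A 6-joint arm with a two-finger parallel gripper is mounted at the origin on a cart in front of the work surface, level with it; the furniture and walls round the work are solid. World frame = base frame: x ahead of the robot, y to its left, z up, the work surface at z = 0. Lengths are in mm, angles in rad, forces in N, time in s.
With the tool pointing down it reaches from about 350 to 975 mm from the base axis. Payload 4.9 kg.
Tool frame: the origin (TCP) lies at the very end of the fingers, on their centre line; the grasp point (between the pads) lies 19 mm behind it; z points along the fingers, y is the line along which they close (so a half turn about z gives the same grasp; the last joint's range is limited). The gripper opens to 85 mm and grips with 20 to 120 N. Pads are 22 mm wide; open, the fingers measure 114 mm over their backs; the gripper's body (76 mm by 85 mm) begins 54 mm behind the grasp point. The pads swing forward as they close: fully open they stand 13 mm farther back than shut.
Start: joints at [1.21, 0.053, 1.613, -0, 1.476, -0.119], TCP at [149.647, 606.801, 231.304] pointing down, gripper open.
Joint ranges: [-3.01, 3.01], [-1.01, 2.22], [0.06, 2.58], [-1.02, 4.17], [0.09, 2.62], [-3.14, 3.14]. Speed limits (rad/s): [2.57, 2.57, 3.14, 3.14, 3.14, 3.14].

### API

Orientations are given as a unit quaternion [w, x, y, z].
In Python, from plant import manip gives the robot as it stands.
- The arm moves only by the tool servo_tool, never from a script. Its argument "rows" is a list of rows, each an object of numbers: "wx", "wy", "wz": the turn, a rotation vector about the tool's x, y, z in degrees; "dx", "dy", "dz": the shift along the tool's x, y, z in cm; "jaw": the finger opening in cm, from 0 to 8.54. A call has 1 to 20 rows; each row shifts and turns the commanded pose from where the row before left it, along the tool's axes as they then stand; what a row does not reach is not made up. A row lasts 1/8 s, in which the tool goes at most 62.5 mm and 10.7 degrees, less where a joint would pass 70% of its speed; a pose out of reach is approached as far as the arm can. A call with a gripper value outside its range is refused whole. The fingers move at their own pace and stop on an object; "grip_force" is the grip in N (left out, the last holds). Time passes only in rows, so rows that do not move let the fingers close. It gives the time, the measured TCP pose, the force, the opening and the grip force at its end, in the units of the state.
- manip.observe(): the state, without advancing time (a new reading comes with each control period).
- manip.capture(name): name is "scene" or "top" or "wrist"; returns a dict with "color" (480x640x3 uint8, red, green, blue), "z_map" (480x640 float32, mm along the optical axis (not along the pixel's ray), 0 where there is no reading), "intrinsics" (3x3 intrinsics, pixels), "world_to_cam" (4x4, takes a point from world to camera coordinates). Camera axes: x right, y down, z forward; pixel columns grow to the right and rows downward; lengths in mm; the calibration is good to about 2 mm. A picture is of the moment at which its call begins.
- manip.sign_off(): hands the job in; it is judged then, once.
The state is a dict: "t": time; "joint_positions": joint angles; "qd": joint speeds; "joint_torque": joint torques, N m; "tcp_pos": TCP position; "tool_rot": TCP orientation; "force": force on the tool from outside, world axes, zero at the start; "moment": the same for the moment, N m; "opening": opening from 0.0 (shut) to 1.0 (fully open); "gripper_force": force on a finger pad.
Only numpy, scipy, OpenCV 4.12 (cv2) and the standard library are available. Lean on these libraries where they do the work, as an engineer would, in place of code of your own. Each camera call takes 0.05 s, during which the arm holds its last target. There are 200 camera calls.

## Working session

There is one attempt and no reset: what is moved stays moved. The work goes in short steps, Python scripts to look and compute and a tool call to move; the robot and the scene stay as the last step left them, time stands still between calls to the robot, and variables do not carry over. Pictures are saved under pics/ and viewed, at most 10 in all, crops included, and the job is handed in when it is done.

Besides the shell and the picture viewer there is one more tool, called after "Request:" as name([rows], argument=value, ...), one row to a line, values as JSON. servo_tool: Moves the arm, as the interface text tells. Its arguments: {"type":"object","properties":{"rows":{"type":"array","items":{"type":"object","properties":{"wx":{"type":"number"},"wy":{"type":"number"},"wz":{"type":"number"},"dx":{"type":"number"},"dy":{"type":"number"},"dz":{"type":"number"},"jaw":{"type":"number"}}}},"grip_force":{"type":"number"}},"required":["rows"]}

```bash
mkdir -p pics
cat > h.py <<'E'
import numpy as np,cv2
from plant import manip
def cap(n,f=None):
    c=manip.capture(n)
    np.savez(''+n+'.npz',**c)
    if f: cv2.imwrite('pics/'+f,c['color'][:,:,::-1])
    return c
def load(n): return dict(np.load(''+n+'.npz'))
def w2p(c,p):
    q=c['world_to_cam']@np.r_[p,1]; u=c['intrinsics']@q[:3]; return u[:2]/u[2]
def pts(c):
    z=c['z_map'];K=c['intrinsics'];v,u=np.mgrid[:480,:640]
    P=np.stack([(u-K[0,2])/K[0,0]*z,(v-K[1,2])/K[1,1]*z,z],-1)
    T=np.linalg.inv(c['world_to_cam']); W=P@T[:3,:3].T+T[:3,3]; W[z==0]=np.nan; return W
def onz(c,u,v,h):
    T=np.linalg.inv(c['world_to_cam']);d=T[:3,:3]@np.linalg.inv(c['intrinsics'])@[u,v,1.];o=T[:3,3]
    return o+d*(h-o[2])/d[2]
E
python3 - <<'E'
from h import *
for n in('scene','top'):
    c=cap(n,n+'0.png');print(n,c['intrinsics'].round(1).tolist(),np.linalg.inv(c['world_to_cam']).round(2).tolist())
s=manip.observe();print(s)
E
```

```text
scene [[508.0, 0.0, 320.2], [0.0, 508.0, 237.7], [0.0, 0.0, 1.0]] [[-0.84, -0.36, 0.4, 216.06], [-0.54, 0.55, -0.64, 496.7], [0.01, -0.76, -0.66, 751.85], [0.0, 0.0, 0.0, 1.0]]
top [[543.6, 0.0, 313.8], [0.0, 543.6, 249.2], [0.0, 0.0, 1.0]] [[-0.02, -1.0, 0.08, 502.88], [-1.0, 0.02, 0.01, -128.28], [-0.01, -0.08, -1.0, 1367.47], [0.0, 0.0, 0.0, 1.0]]
{'t': 0.1, 'joint_positions': array([ 1.21003780e+00,  5.33331724e-02,  1.61416536e+00,  1.36722432e-05,
        1.47602548e+00, -1.18989161e-01]), 'qd': array([-0.00177272, -0.00102293, -0.00205218, -0.00031244,  0.00063824,
       -0.00061178]), 'joint_torque': array([-1.22258066e-04, -3.94902313e+01, -3.71362889e+01, -1.46731750e-04,
        3.96800169e-03,  7.21631437e-06]), 'tcp_pos': array([149.42327645, 606.28409492, 230.15454644]), 'tool_rot': array([-2.36036988e-04,  1.20591074e-01,  9.92701798e-01, -9.36416660e-04]), 'force': array([ 0.03855778, -0.6389469 , -0.90396646]), 'moment': array([ 0.01987556,  0.04563292, -0.02839002]), 'gripper_force': 0.0, 'opening': 1.0030597718840804}
```

View pics/scene0.png

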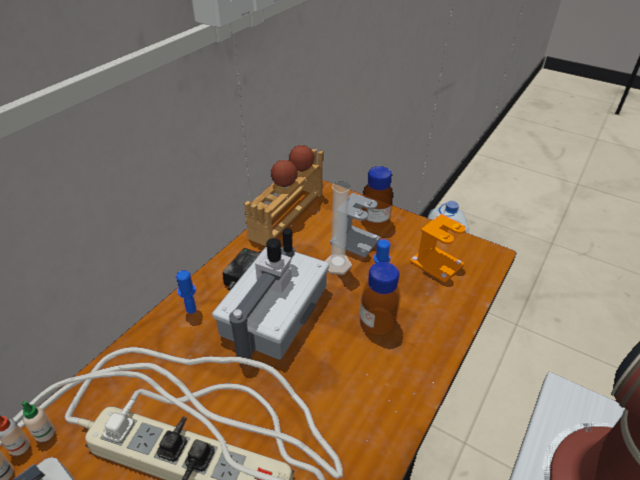

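View pics/top0.png

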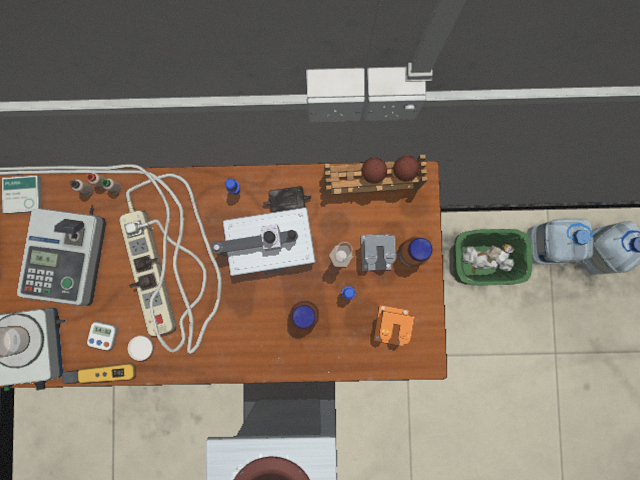

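The top view shows two pins in blue at (232,186) and (348,294), which are the look-alikes. The black-knobbed pin at (269,237) in the catch is the one meant. There are two brackets: grey at (378,252) between the cylinder (341,254) and bottle 1 (419,249), which is the one meant, and orange at (395,326), which is not. I'll confirm both in an enlarged crop.

Run:
```python
from h import *
c=load('top');a=c['color'][200:350,200:440,::-1]
cv2.imwrite('pics/topc.png',cv2.resize(a,(800,500),interpolation=cv2.INTER_CUBIC))
c2=load('scene');a=c2['color'][140:370,200:480,::-1]
cv2.imwrite('pics/scenec.png',cv2.resize(a,None,fx=2.6,fy=2.6,interpolation=cv2.INTER_CUBIC))
W=pts(c)
for n,u,v in[('knob',269,237),('grip',290,237),('post',218,247),('lid',245,262),('brkL',367,245),('brkR',389,245),('cyl',341,250),('b1',419,249),('b2',303,317)]:print(n,W[v,u].round(0))
```

```text
knob [630. -19. 175.]
grip [631. -64. 154.]
post [615. 104. 122.]
lid [582.  48.  76.]
brkL [ 615. -241.   98.]
brkR [ 613. -293.   99.]
cyl [ 610. -183.   24.]
b1 [ 599. -354.  142.]
b2 [452. -90. 137.]
```

View pics/topc.png

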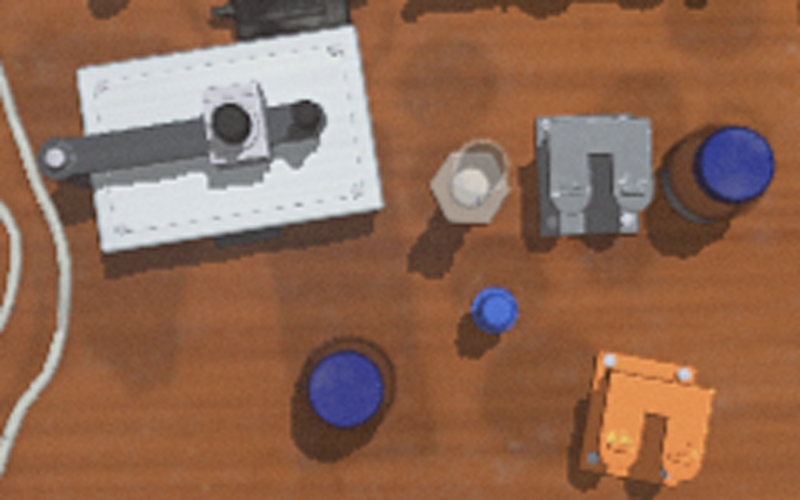

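View pics/scenec.png

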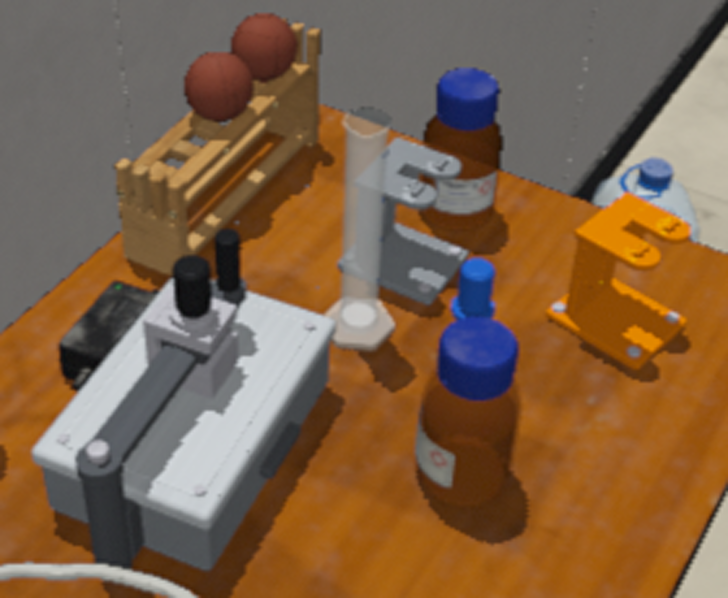

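The crop confirms the pin: black knob top at crop (233,122) in the steel catch. The bracket is the grey one, with slot end about (600,155) and lips about (571,193) and (632,187). The blue pin at crop (495,310) stands in front of and left of the bracket. Next I'll convert these to positions.

Run:
```python
from h import *
c=load('top');W=pts(c)
f=lambda x,y:(200+x*.3,200+y*.3) if 0 else (200+(x+.5)*.3-.5,200+(y+.5)*.3-.5)
for n,x,y,h in[('knobtop',233,122,172),('pivot',56,157,112),('grip',309,116,159),('slotend',600,155,100),('slotL',588,156,100),('slotR',612,155,100),('tipL',571,210,100),('tipR',634,206,100),('backL',537,117,100),('backR',651,117,100),('lidFL',103,250,70),('lidFR',383,208,70),('lidBL',78,70,70),('lidBR',355,28,70),('blue',495,310,100),('b2cap',346,388,138),('b1cap',736,164,138),('cylfoot',471,187,0)]:
    print(n,onz(c,*f(x,y),h).round(1))
def cl(m,n):
    P=W[m]; print(n,len(P),P.mean(0).round(1),P.min(0).round(1),P.max(0).round(1))
X,Y,Z=W[...,0],W[...,1],W[...,2]
cl((abs(X-630)<30)&(abs(Y+19)<25)&(Z>163)&(Z<180),'knob')
cl((abs(X-631)<20)&(abs(Y+64)<20)&(Z>140)&(Z<170),'grip')
m=(abs(X-610)<60)&(abs(Y+267)<48)&(Z>90)&(Z<108);cl(m,'ledge')
for v in range(230,275):
    r=np.where(m[v])[0]
    if len(r):print(v,np.round(np.nanmean(X[v,r]),0),''.join('#' if m[v,u] else '.' for u in range(355,400)))
# scene cross-check
s=load('scene');S=pts(s)
X,Y,Z=S[...,0],S[...,1],S[...,2]
def cs(m,n):
    P=S[m]; print(n,len(P),P.mean(0).round(1),P.min(0).round(1),P.max(0).round(1))
cs((abs(X-630)<30)&(abs(Y+19)<22)&(Z>166)&(Z<180),'knobS')
cs((abs(X-631)<25)&(abs(Y+67)<20)&(Z>152)&(Z<170),'gripS')
cs((abs(X-610)<60)&(abs(Y+267)<48)&(Z>95)&(Z<103),'ledgeS')
```

```text
knobtop [632.1 -20.  172. ]
pivot [616.7 109.2 112. ]
grip [636.5 -69.9 159. ]
slotend [ 611.1 -270.7  100. ]
slotL [ 610.6 -262.3  100. ]
slotR [ 611.  -279.1  100. ]
tipL [ 572.9 -249.3  100. ]
tipR [ 574.8 -293.4  100. ]
backL [ 638.9 -227.3  100. ]
backR [ 637.2 -307.3  100. ]
lidFL [552.9  83.8  70. ]
lidFR [ 578.9 -117.5   70. ]
lidBL [683.4 100.9  70. ]
lidBR [709.6 -99.9  70. ]
blue [ 504.3 -194.4  100. ]
b2cap [453.9 -90.7 138. ]
b1cap [ 599.8 -358.5  138. ]
cylfoot [ 597.5 -183.8    0. ]
knob 106 [632.  -16.7 171.7] [620.1 -29.4 163.1] [644.2  -5.2 177.6]
grip 54 [638.4 -66.2 158.3] [630.4 -73.7 141. ] [647.2 -57.8 164.6]
ledge 710 [ 606.5 -269.9  100.8] [ 570.9 -306.5   91.9] [ 636.7 -233.8  107.9]
235 637.0 .....................................###.....
236 635.0 ............############################.....
237 633.0 .........################.##############.....
238 630.0 .........###############################.....
239 628.0 .........###############################.....
240 626.0 .........#########.#####################.....
241 623.0 .........##########################
[... 761 characters left out ...]
##########.......############....
256 588.0 ..........#####.######.......#######.####....
257 586.0 ..........############.......######.#####....
258 583.0 ..........######.#####.......############....
259 581.0 ..........############........###########....
260 579.0 ..........############.......###########.....
261 576.0 ...........##########.........#########......
262 574.0 ............########...........#######.......
263 572.0 .............######..............####........
knobS 135 [628.1 -15.5 171.7] [617.4 -29.9 166.1] [640.8  -4.2 177.1]
gripS 74 [635.3 -66.1 158.1] [628.4 -77.8 152.1] [644.7 -58.3 161.9]
ledgeS 446 [ 597.1 -273.7  100.5] [ 566.5 -309.7   95. ] [ 633.8 -234.   103. ]
```

Request:
servo_tool([
  {"dx": -3.82, "dy": -3.09, "dz": -0.44, "jaw": 5},
  {"dx": -3.82, "dy": -3.09, "dz": -0.44},
  {"dx": -3.82, "dy": -3.09, "dz": -0.44},
  {"dx": -3.82, "dy": -3.09, "dz": -0.44},
  {"dx": -3.82, "dy": -3.09, "dz": -0.44},
  {"dx": -3.82, "dy": -3.09, "dz": -0.44},
  {"dx": -3.82, "dy": -3.09, "dz": -0.44},
  {"dx": -3.82, "dy": -3.09, "dz": -0.44},
  {"dx": -3.82, "dy": -3.09, "dz": -0.44},
  {"dx": -3.82, "dy": -3.09, "dz": -0.44},
  {"dx": -3.82, "dy": -3.09, "dz": -0.44},
  {"dx": -3.82, "dy": -3.09, "dz": -0.44},
  {"dx": -3.82, "dy": -3.09, "dz": -0.44},
  {"dx": -3.82, "dy": -3.09, "dz": -0.44},
  {"dx": -3.82, "dy": -3.09, "dz": -0.44},
  {"dx": -3.82, "dy": -3.09, "dz": -0.44},
  {"wz": 10},
  {"wz": 10},
  {"wz": 10},
  {"wz": 10},
])

```text
invalid input
```

Request:
servo_tool([
  {"wz": 10},
  {"wz": 10},
  {"wz": 9},
  {},
  {},
])

```text
invalid input
```

```bash
cat >> h.py <<'E'
from scipy.spatial.transform import Rotation as Rot
def st():
    s=manip.observe(); q=s['tool_rot']; R=Rot.from_quat([q[1],q[2],q[3],q[0]])
    return s,R
def go(p,yaw=None):
    "shift in tool axes (cm) to world p, and turn wanted to have tool z down, tool y at world yaw deg"
    s,R=st(); d=R.inv().apply(np.array(p)-s['tcp_pos'])/10
    print('t',round(s['t'],2),'tcp',s['tcp_pos'].round(1),'F',s['force'].round(1),'open',round(float(s['opening']),3),'yaw',np.degrees(np.arctan2(*R.as_matrix()[[1,0],1])).round(2),'zax',R.as_matrix()[:,2].round(4))
    print('shift cm',d.round(2))
    if yaw is not None:
        a=np.radians(yaw); y=np.array([np.cos(a),np.sin(a),0]); z=np.array([0,0,-1.]); G=Rot.from_matrix(np.stack([np.cross(y,z),y,z],1))
        print('turn deg',np.degrees((R.inv()*G).as_rotvec()).round(2))
E
python3 - <<'E'
from h import *
go([631.5,-17.5,300],7.3)
c=cap('wrist','w1.png');print(np.linalg.inv(c['world_to_cam']).round(2).tolist())
for n,p in dict(knob=(631.5,-17.5,172),grip=(638.5,-67,159),piv=(616,108,112)).items():print(n,w2p(c,p).round(1))
E
```

```text
t 0.1 tcp [149.4 606.3 230.2] F [ 0.  -0.6 -0.9] open 1.003 yaw 76.15 zax [-7.0e-04 -1.8e-03 -1.0e+00]
shift cm [-61.74 -49.04  -6.91]
turn deg [-1.000e-01  5.000e-02  6.885e+01]
[[0.24, 0.94, 0.26, 84.02], [0.97, -0.23, -0.07, 623.72], [-0.0, 0.27, -0.96, 372.37], [0.0, 0.0, 0.0, 1.0]]
knob [-212.6  896.9]
grip [-236.8  882.7]
piv [-41.8 769.9]
```

View pics/w1.png

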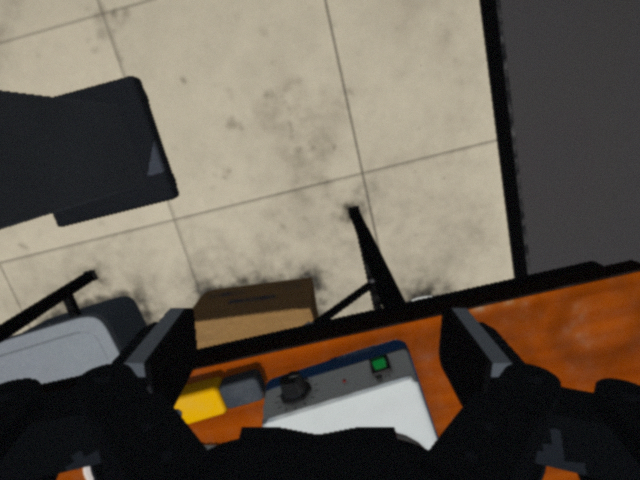

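The wrist view only shows the start position because the move was refused. I'll retry with complete rows.

Request:
servo_tool([
  {"dx": -3.82, "dy": -3.09, "dz": -0.44, "wx": 0, "wy": 0, "wz": 0, "jaw": 5},
  {"dx": -3.82, "dy": -3.09, "dz": -0.44, "wx": 0, "wy": 0, "wz": 0, "jaw": 5},
  {"dx": -3.82, "dy": -3.09, "dz": -0.44, "wx": 0, "wy": 0, "wz": 0, "jaw": 5},
  {"dx": -3.82, "dy": -3.09, "dz": -0.44, "wx": 0, "wy": 0, "wz": 0, "jaw": 5},
  {"dx": -3.82, "dy": -3.09, "dz": -0.44, "wx": 0, "wy": 0, "wz": 0, "jaw": 5},
  {"dx": -3.82, "dy": -3.09, "dz": -0.44, "wx": 0, "wy": 0, "wz": 0, "jaw": 5},
  {"dx": -3.82, "dy": -3.09, "dz": -0.44, "wx": 0, "wy": 0, "wz": 0, "jaw": 5},
  {"dx": -3.82, "dy": -3.09, "dz": -0.44, "wx": 0, "wy": 0, "wz": 0, "jaw": 5},
], grip_force=40)

```text
t: 1.15
tcp_pos: [387.8, 292.2, 266.4]
tool_rot: [-0.0, 0.121, 0.993, 0.0]
force: [0.2, 0.2, 0.0]
opening: 0.581
gripper_force: 0.0
```

Request:
servo_tool([
  {"dx": -3.82, "dy": -3.09, "dz": -0.44, "wx": 0, "wy": 0, "wz": 0, "jaw": 5},
  {"dx": -3.82, "dy": -3.09, "dz": -0.44, "wx": 0, "wy": 0, "wz": 0, "jaw": 5},
  {"dx": -3.82, "dy": -3.09, "dz": -0.44, "wx": 0, "wy": 0, "wz": 0, "jaw": 5},
  {"dx": -3.82, "dy": -3.09, "dz": -0.44, "wx": 0, "wy": 0, "wz": 0, "jaw": 5},
  {"dx": -3.82, "dy": -3.09, "dz": -0.44, "wx": 0, "wy": 0, "wz": 0, "jaw": 5},
  {"dx": -3.82, "dy": -3.09, "dz": -0.44, "wx": 0, "wy": 0, "wz": 0, "jaw": 5},
  {"dx": -3.82, "dy": -3.09, "dz": -0.44, "wx": 0, "wy": 0, "wz": 0, "jaw": 5},
  {"dx": -3.82, "dy": -3.09, "dz": -0.44, "wx": 0, "wy": 0, "wz": 0, "jaw": 5},
  {"dx": 0, "dy": 0, "dz": 0, "wx": 0, "wy": 0, "wz": 10, "jaw": 5},
  {"dx": 0, "dy": 0, "dz": 0, "wx": 0, "wy": 0, "wz": 10, "jaw": 5},
  {"dx": 0, "dy": 0, "dz": 0, "wx": 0, "wy": 0, "wz": 10, "jaw": 5},
  {"dx": 0, "dy": 0, "dz": 0, "wx": 0, "wy": 0, "wz": 10, "jaw": 5},
  {"dx": 0, "dy": 0, "dz": 0, "wx": 0, "wy": 0, "wz": 10, "jaw": 5},
  {"dx": 0, "dy": 0, "dz": 0, "wx": 0, "wy": 0, "wz": 10, "jaw": 5},
  {"dx": 0, "dy": 0, "dz": 0, "wx": 0, "wy": 0, "wz": 8.9, "jaw": 5},
  {"dx": 0, "dy": 0, "dz": 0, "wx": 0, "wy": 0, "wz": 0, "jaw": 5},
])

```text
t: 3.15
tcp_pos: [624.5, -19.5, 301.2]
tool_rot: [-0.0, 0.66, 0.751, -0.0]
force: [-0.8, 0.1, -0.6]
opening: 0.589
gripper_force: 0.0
```

Run:
```python
from h import *
go([631.5,-17.5,300],7.3)
c=cap('wrist','w2.png')
for n,p in dict(knob=(631.5,-17.5,172),grip=(638.5,-67,159),piv=(616,108,112)).items():print(n,w2p(c,p).round(1))
W=pts(c)
def cs(m,n):
    P=W[m]; print(n,len(P),np.median(P,0).round(1),P.min(0).round(1),P.max(0).round(1))
X,Y,Z=W[...,0],W[...,1],W[...,2]
cs((abs(X-630)<30)&(abs(Y+19)<25)&(Z>168)&(Z<177),'knob')
cs((abs(X-638)<25)&(abs(Y+67)<20)&(Z>154)&(Z<164),'grip')
```

```text
t 3.15 tcp [624.5 -19.5 301.2] F [-0.8  0.1 -0.6] open 0.589 yaw 7.35 zax [-8.e-04  1.e-04 -1.e+00]
shift cm [0.11 0.72 0.12]
turn deg [-0.04 -0.01  0.05]
knob [327.3 231.5]
grip [327.3 292.3]
piv [327.7  46.2]
knob 1016 [630.9 -16.7 171.3] [618.2 -30.4 168.1] [643.5  -4.9 173.5]
grip 433 [637.3 -66.2 158.6] [628.6 -75.7 154.1] [646.  -58.5 160.7]
```

View pics/w2.png

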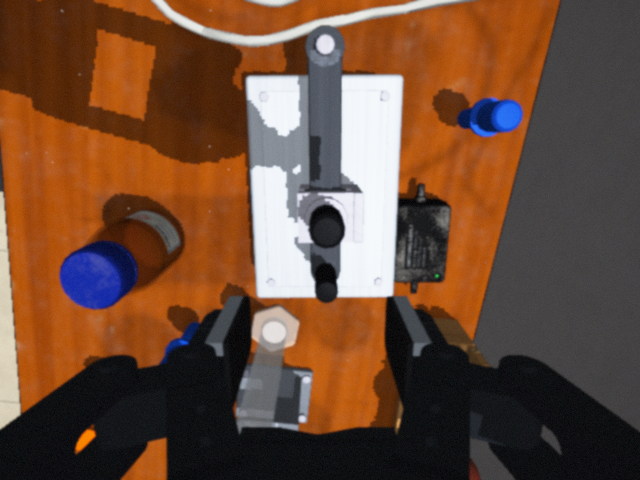

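The wrist view shows the knob top at (327,226), the hasp grip at (326,283) and the pivot at (325,44), all in line and matching the projection. I'll go down and grip.

Request:
servo_tool([
  {"dx": 0.12, "dy": 0.67, "dz": 2, "wx": 0, "wy": 0, "wz": 0, "jaw": 5},
  {"dx": 0, "dy": 0, "dz": 4, "wx": 0, "wy": 0, "wz": 0, "jaw": 5},
  {"dx": 0, "dy": 0, "dz": 4, "wx": 0, "wy": 0, "wz": 0, "jaw": 5},
  {"dx": 0, "dy": 0, "dz": 3, "wx": 0, "wy": 0, "wz": 0, "jaw": 5},
  {"dx": 0, "dy": 0, "dz": 2, "wx": 0, "wy": 0, "wz": 0, "jaw": 5},
  {"dx": 0, "dy": 0, "dz": 1.5, "wx": 0, "wy": 0, "wz": 0, "jaw": 5},
  {"dx": 0, "dy": 0, "dz": 0, "wx": 0, "wy": 0, "wz": 0, "jaw": 5},
  {"dx": 0, "dy": 0, "dz": 0, "wx": 0, "wy": 0, "wz": 0, "jaw": 2.2},
  {"dx": 0, "dy": 0, "dz": 0, "wx": 0, "wy": 0, "wz": 0, "jaw": 2.2},
  {"dx": 0, "dy": 0, "dz": 0, "wx": 0, "wy": 0, "wz": 0, "jaw": 2.2},
  {"dx": 0, "dy": 0, "dz": 0, "wx": 0, "wy": 0, "wz": 0, "jaw": 2.2},
], grip_force=40)

```text
t: 4.58
tcp_pos: [632.3, -17.7, 138.5]
tool_rot: [0.001, 0.661, 0.75, 0.001]
force: [0.6, -0.3, 5.4]
opening: 0.293
gripper_force: 39.9
```

Request:
servo_tool([
  {"dx": 0, "dy": 0, "dz": -1, "wx": 0, "wy": 0, "wz": 0, "jaw": 2.2},
  {"dx": 0, "dy": 0, "dz": -2, "wx": 0, "wy": 0, "wz": 0, "jaw": 2.2},
  {"dx": 0, "dy": 0, "dz": -2, "wx": 0, "wy": 0, "wz": 0, "jaw": 2.2},
  {"dx": 0, "dy": 0, "dz": -2, "wx": 0, "wy": 0, "wz": 0, "jaw": 2.2},
  {"dx": 0, "dy": 0, "dz": -2, "wx": 0, "wy": 0, "wz": 0, "jaw": 2.2},
  {"dx": 0, "dy": 0, "dz": -3, "wx": 0, "wy": 0, "wz": 0, "jaw": 2.2},
  {"dx": 0, "dy": 0, "dz": -4, "wx": 0, "wy": 0, "wz": 0, "jaw": 2.2},
  {"dx": 0, "dy": 0, "dz": 0, "wx": 0, "wy": 0, "wz": 0, "jaw": 2.2},
  {"dx": 0, "dy": 0, "dz": 0, "wx": 0, "wy": 0, "wz": 0, "jaw": 2.2},
])

```text
t: 5.7
tcp_pos: [630.9, -17.5, 296.3]
tool_rot: [-0.0, 0.661, 0.75, -0.0]
force: [-0.7, 0.8, -1.9]
opening: 0.288
gripper_force: 39.5
```

Run:
```python
from h import *
go([540,-273,300],2.4)
c=cap('top');W=pts(c)
X,Y,Z=W[...,0],W[...,1],W[...,2]
m=(abs(Z-100)<8)&(abs(Y+268)<55)&(abs(X-605)<50)
r=cv2.minAreaRect(W[m][:,:2].astype(np.float32));print('ledge',m.sum(),r,cv2.boxPoints(r).round(1).tolist())
m=(abs(Z-100)<8)&(abs(Y+305)<60)&(abs(X-450)<50);P=W[m];print('orange',P.min(0),P.max(0))
c=cap('wrist','w3.png')
W=pts(c);X,Y,Z=W[...,0],W[...,1],W[...,2]
m=(abs(Z-100)<6)&(abs(Y+268)<55)&(abs(X-605)<50);print(m.sum())
s=cap('scene');a=s['color'][80:360,200:480,::-1];cv2.imwrite('pics/s3.png',cv2.resize(a,None,fx=2.1,fy=2.1))
```

```text
t 5.7 tcp [630.9 -17.5 296.3] F [-0.7  0.8 -1.9] open 0.288 yaw 7.25 zax [-7.e-04  0.e+00 -1.e+00]
shift cm [-24.2  -12.24  -0.36]
turn deg [-0.04 -0.01  4.85]
ledge 714 ((603.2743530273438, -269.95953369140625), (65.3870620727539, 72.38593292236328), 1.15373694896698) [[569.9000244140625, -234.39999389648438], [571.2999877929688, -306.79998779296875], [636.7000122070312, -305.5], [635.2000122070312, -233.10000610351562]]
orange [ 400.13123166 -343.17498817   92.77972783] [ 460.2066666  -262.41728835  107.10990855]
47
```

View pics/s3.png

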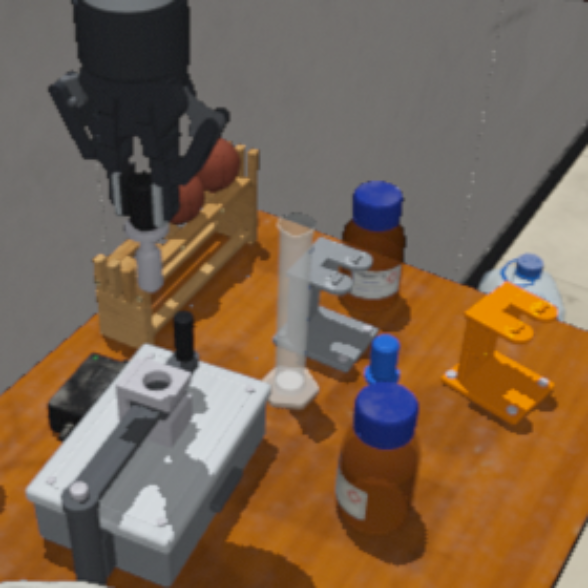

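The pin is out of the bore and upright in the jaws (crop, around (148,240)). The bystanders are undisturbed.

Request:
servo_tool([
  {"dx": -2, "dy": -1.02, "dz": -0.2, "wx": 0, "wy": 0, "wz": 0, "jaw": 2.2},
  {"dx": -3.44, "dy": -1.75, "dz": -0.2, "wx": 0, "wy": 0, "wz": 0, "jaw": 2.2},
  {"dx": -3.44, "dy": -1.75, "dz": -0.2, "wx": 0, "wy": 0, "wz": 0, "jaw": 2.2},
  {"dx": -3.44, "dy": -1.75, "dz": -0.2, "wx": 0, "wy": 0, "wz": 0, "jaw": 2.2},
  {"dx": -3.44, "dy": -1.75, "dz": -0.2, "wx": 0, "wy": 0, "wz": 0, "jaw": 2.2},
  {"dx": -3.44, "dy": -1.75, "dz": -0.2, "wx": 0, "wy": 0, "wz": 0, "jaw": 2.2},
  {"dx": -3.0, "dy": -1.4, "dz": -0.2, "wx": 0, "wy": 0, "wz": 0, "jaw": 2.2},
  {"dx": -2, "dy": -1.02, "dz": 0, "wx": 0, "wy": 0, "wz": 0, "jaw": 2.2},
  {"dx": 0, "dy": 0, "dz": 0, "wx": 0, "wy": 0, "wz": 5.4, "jaw": 2.2},
  {"dx": 0, "dy": 0, "dz": 0, "wx": 0, "wy": 0, "wz": 0, "jaw": 2.2},
  {"dx": 0, "dy": 0, "dz": 0, "wx": 0, "wy": 0, "wz": 0, "jaw": 2.2},
])

```text
t: 7.22
tcp_pos: [540.7, -272.8, 310.5]
tool_rot: [-0.0, 0.695, 0.719, -0.0]
force: [-0.8, -0.2, -1.6]
opening: 0.291
gripper_force: 39.5
```

Run:
```python
from h import *
go([540,-271.5,120],1.8)
c=cap('wrist','w4.png')
W=pts(c);X,Y,Z=W[...,0],W[...,1],W[...,2]
m=(abs(Z-100)<5)&(abs(Y+268)<55)&(abs(X-605)<50);print(m.sum())
r=cv2.minAreaRect(W[m][:,:2].astype(np.float32));print(r)
for n,p in dict(seat=(604,-270,100),tipL=(570,-243,100)).items():print(n,w2p(c,p).round(1))
s=cap('scene');W=pts(s);t=manip.observe()['tcp_pos']
m=(np.hypot(W[...,0]-t[0],W[...,1]-t[1])<24)&(W[...,2]<t[2]-2)&(W[...,2]>150)
P=W[m];print(len(P))
for z in range(int(t[2])-80,int(t[2]),4):
    q=P[abs(P[:,2]-z)<2]
    if len(q)>3:
        # pixel width -> lateral spread across viewing dir
        d=s['world_to_cam'][0,:2];e=(q[:,:2]-t[:2])@d/np.linalg.norm(d);print(z-round(t[2],1),len(q),e.min().round(1),e.max().round(1))
```

```text
t 7.22 tcp [ 540.7 -272.8  310.5] F [-0.8 -0.2 -1.6] open 0.291 yaw 1.94 zax [-4.e-04  3.e-04 -1.e+00]
shift cm [ 0.13 -0.06 19.05]
turn deg [-0.02 -0.02  0.14]
5034
((601.4205322265625, -271.74761962890625), (65.77931213378906, 72.58956909179688), 0.9858216643333435)
seat [389.5 209.6]
tipL [352.4 177.3]
335
-64.60000000000002 6 -6.1 4.0
-60.60000000000002 14 -9.0 9.7
-56.60000000000002 23 -9.1 9.6
-52.60000000000002 21 -8.8 9.0
-48.60000000000002 18 -8.0 8.3
-44.60000000000002 19 -8.6 10.3
-40.60000000000002 22 -8.8 9.8
-36.60000000000002 21 -9.1 9.0
-32.60000000000002 28 -9.4 9.0
-28.600000000000023 22 -7.6 7.5
-24.600000000000023 15 -5.1 6.4
-20.600000000000023 13 -5.0 5.8
-12.600000000000023 4 -3.7 7.3
-8.600000000000023 43 -16.0 16.6
-4.600000000000023 61 -15.9 16.6
```

View pics/w4.png

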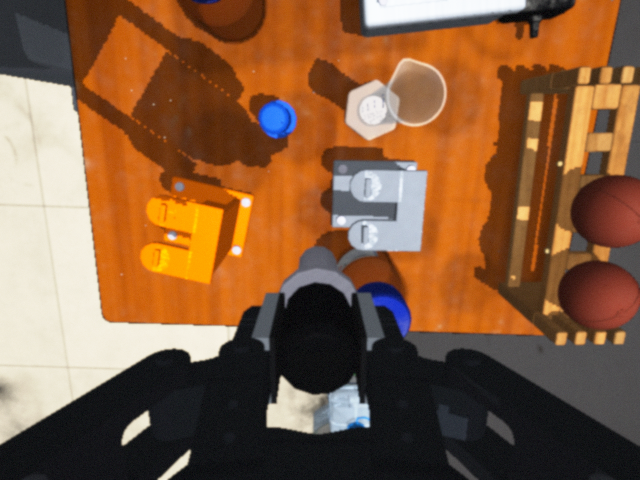

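The wrist view shows the grey bracket with its slot mouth facing left at about (345,212). The pin is held straight, with its collar underside 12.5 mm below the TCP. I'll go down to approach height in front of the slot (collar about 7.5 mm over the ledge) and measure again from there.

Request:
servo_tool([
  {"dx": 0.12, "dy": -0.06, "dz": 2, "wx": 0, "wy": 0, "wz": 0, "jaw": 2.2},
  {"dx": 0, "dy": 0, "dz": 4, "wx": 0, "wy": 0, "wz": 0, "jaw": 2.2},
  {"dx": 0, "dy": 0, "dz": 4, "wx": 0, "wy": 0, "wz": 0, "jaw": 2.2},
  {"dx": 0, "dy": 0, "dz": 4, "wx": 0, "wy": 0, "wz": 0, "jaw": 2.2},
  {"dx": 0, "dy": 0, "dz": 3, "wx": 0, "wy": 0, "wz": 0, "jaw": 2.2},
  {"dx": 0, "dy": 0, "dz": 2, "wx": 0, "wy": 0, "wz": 0, "jaw": 2.2},
  {"dx": 0, "dy": 0, "dz": 0, "wx": 0, "wy": 0, "wz": 0, "jaw": 2.2},
  {"dx": 0, "dy": 0, "dz": 0, "wx": 0, "wy": 0, "wz": 0, "jaw": 2.2},
])

```text
t: 8.32
tcp_pos: [540.9, -272.3, 122.1]
tool_rot: [0.001, 0.696, 0.718, 0.0]
force: [-0.4, 0.2, -0.6]
opening: 0.289
gripper_force: 39.6
```

Run:
```python
from h import *
go([603.5,-270.5,120],1.5)
c=cap('wrist','w5.png')
W=pts(c);X,Y,Z=W[...,0],W[...,1],W[...,2]
m=(abs(Z-101)<6)&(abs(Y+268)<55)&(X>566)&(X<655);print(m.sum(),np.median(Z[m]))
r=cv2.minAreaRect(W[m][:,:2].astype(np.float32));print(r)
for x in range(572,632,5):
    y=np.sort(Y[m&(abs(X-x)<2)]);
    if len(y)<5: continue
    g=np.diff(y);i=g.argmax();print(x,y[0].round(1),y[-1].round(1),'gap',y[i].round(1),y[i+1].round(1),'mid',((y[i]+y[i+1])/2).round(1))
for n,p in dict(seat=(603.5,-270.5,100)).items():print(n,w2p(c,p).round(1))
```

```text
t 8.32 tcp [ 540.9 -272.3  122.1] F [-0.4  0.2 -0.6] open 0.289 yaw 1.86 zax [ 0.0019 -0.0013 -1.    ]
shift cm [-0.03  6.26  0.22]
turn deg [0.11 0.08 0.36]
17268 99.67502758491402
((601.36279296875, -270.78070068359375), (66.15001678466797, 71.92364501953125), 1.0979883670806885)
572 -260.0 -237.9 gap -238.3 -237.9 mid -238.1
577 -288.0 -236.2 gap -279.9 -262.6 mid -271.3
582 -292.8 -235.5 gap -279.2 -263.5 mid -271.4
587 -300.5 -235.3 gap -279.0 -263.3 mid -271.2
592 -302.2 -235.1 gap -279.1 -263.4 mid -271.2
597 -303.0 -235.2 gap -278.7 -263.1 mid -270.9
602 -303.3 -235.1 gap -278.7 -262.9 mid -270.8
607 -296.8 -234.9 gap -278.3 -263.3 mid -270.8
612 -297.3 -234.9 gap -297.3 -296.8 mid -297.1
617 -298.9 -234.8 gap -298.9 -298.5 mid -298.7
622 -301.5 -234.6 gap -300.3 -299.9 mid -300.1
627 -304.6 -234.6 gap -304.6 -304.3 mid -304.5
seat [460.7 294.8]
```

View pics/w5.png

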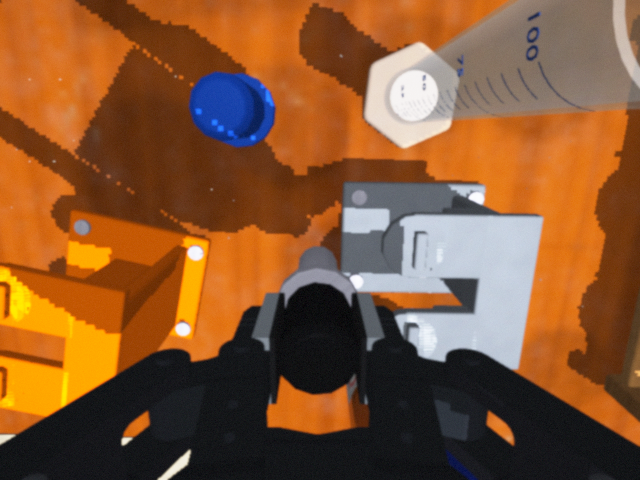

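Slot midline from this close view: y about −271.4 at x 582 and −270.8 at x 605, width 15.7 mm, ledge at z 99.7. Seat is about (602.8, −271). I'll lower 2 mm and start in.

Request:
servo_tool([
  {"dx": 0, "dy": 0, "dz": 0.2, "wx": 0, "wy": 0, "wz": 0, "jaw": 2.2},
  {"dx": -0.01, "dy": 0.8, "dz": 0, "wx": 0, "wy": 0, "wz": 0, "jaw": 2.2},
  {"dx": -0.01, "dy": 0.8, "dz": 0, "wx": 0, "wy": 0, "wz": 0, "jaw": 2.2},
  {"dx": -0.01, "dy": 0.8, "dz": 0, "wx": 0, "wy": 0, "wz": 0, "jaw": 2.2},
  {"dx": -0.01, "dy": 0.6, "dz": 0, "wx": 0, "wy": 0, "wz": 0, "jaw": 2.2},
  {"dx": 0, "dy": 0, "dz": 0, "wx": 0, "wy": 0, "wz": 0, "jaw": 2.2},
  {"dx": 0, "dy": 0, "dz": 0, "wx": 0, "wy": 0, "wz": 0, "jaw": 2.2},
])

```text
t: 9.25
tcp_pos: [570.0, -271.2, 118.5]
tool_rot: [-0.0, 0.696, 0.718, -0.0]
force: [-0.0, 0.4, -0.9]
opening: 0.293
gripper_force: 39.6
```

Run:
```python
from h import *
go([602.8,-271.1,120],1.2)
```

```text
t 9.25 tcp [ 570.  -271.2  118.5] F [-0.   0.4 -0.9] open 0.293 yaw 1.85 zax [-4.e-04  1.e-04 -1.e+00]
shift cm [-0.1   3.28 -0.15]
turn deg [-0.02 -0.01  0.65]
```

Request:
servo_tool([
  {"dx": -0.06, "dy": 0.3, "dz": -0.12, "wx": 0, "wy": 0, "wz": 0, "jaw": 2.2},
  {"dx": -0.01, "dy": 0.6, "dz": 0, "wx": 0, "wy": 0, "wz": 0, "jaw": 2.2},
  {"dx": -0.01, "dy": 0.6, "dz": 0, "wx": 0, "wy": 0, "wz": 0, "jaw": 2.2},
  {"dx": -0.01, "dy": 0.6, "dz": 0, "wx": 0, "wy": 0, "wz": 0, "jaw": 2.2},
  {"dx": -0.01, "dy": 0.6, "dz": 0, "wx": 0, "wy": 0, "wz": 0, "jaw": 2.2},
  {"dx": 0, "dy": 0.58, "dz": 0, "wx": 0, "wy": 0, "wz": 0, "jaw": 2.2},
  {"dx": 0, "dy": 0, "dz": 0, "wx": 0, "wy": 0, "wz": 0, "jaw": 2.2},
  {"dx": 0, "dy": 0, "dz": 0, "wx": 0, "wy": 0, "wz": 0, "jaw": 2.2},
])

```text
t: 10.25
tcp_pos: [602.9, -271.1, 119.8]
tool_rot: [-0.0, 0.696, 0.718, -0.0]
force: [-0.7, -0.5, -1.8]
opening: 0.287
gripper_force: 39.6
```

Run:
```python
from h import *
go([602.8,-271.1,112.5],1.2)
c=cap('wrist')
W=pts(c);X,Y,Z=W[...,0],W[...,1],W[...,2]
m=(abs(Z-100)<4)&(abs(Y+268)<55)&(X>566)&(X<655)
r=cv2.minAreaRect(W[m][:,:2].astype(np.float32));print(r)
```

```text
t 10.25 tcp [ 602.9 -271.1  119.8] F [-0.7 -0.5 -1.8] open 0.287 yaw 1.85 zax [-1.e-04  1.e-04 -1.e+00]
shift cm [ 0.   -0.01  0.73]
turn deg [-0.01 -0.    0.65]
((601.1552124023438, -255.39231872558594), (65.6680908203125, 40.839393615722656), 0.9009568691253662)
```

Clean entry with no force. Lowering.

Request:
servo_tool([
  {"dx": 0, "dy": 0, "dz": 0.3, "wx": 0, "wy": 0, "wz": 0, "jaw": 2.2},
  {"dx": 0, "dy": 0, "dz": 0.3, "wx": 0, "wy": 0, "wz": 0, "jaw": 2.2},
  {"dx": 0, "dy": 0, "dz": 0.15, "wx": 0, "wy": 0, "wz": 0, "jaw": 2.2},
  {"dx": 0, "dy": 0, "dz": 0, "wx": 0, "wy": 0, "wz": 0, "jaw": 2.2},
  {"dx": 0, "dy": 0, "dz": 0, "wx": 0, "wy": 0, "wz": 0, "jaw": 2.2},
])

```text
t: 10.92
tcp_pos: [603.0, -271.2, 112.6]
tool_rot: [0.0, 0.696, 0.718, -0.0]
force: [-1.7, 0.5, 1.3]
opening: 0.286
gripper_force: 39.7
```

Request:
servo_tool([
  {"dx": 0, "dy": 0, "dz": 0.08, "wx": 0, "wy": 0, "wz": 0, "jaw": 2.2},
  {"dx": 0, "dy": 0, "dz": 0, "wx": 0, "wy": 0, "wz": 0, "jaw": 2.2},
  {"dx": 0, "dy": 0, "dz": 0, "wx": 0, "wy": 0, "wz": 0, "jaw": 2.2},
])

```text
t: 11.3
tcp_pos: [603.1, -271.3, 112.6]
tool_rot: [0.0, 0.696, 0.718, -0.0]
force: [-2.4, 1.5, 5.6]
opening: 0.294
gripper_force: 40.2
```

The pin is seated: upward force is 5.6 N and z has stopped at 112.6. Releasing, then straight up.

Request:
servo_tool([
  {"dx": 0, "dy": 0, "dz": 0, "wx": 0, "wy": 0, "wz": 0, "jaw": 3},
  {"dx": 0, "dy": 0, "dz": 0, "wx": 0, "wy": 0, "wz": 0, "jaw": 4},
  {"dx": 0, "dy": 0, "dz": 0, "wx": 0, "wy": 0, "wz": 0, "jaw": 5},
  {"dx": 0, "dy": 0, "dz": 0, "wx": 0, "wy": 0, "wz": 0, "jaw": 5},
  {"dx": 0, "dy": 0, "dz": -1, "wx": 0, "wy": 0, "wz": 0, "jaw": 5},
  {"dx": 0, "dy": 0, "dz": -2, "wx": 0, "wy": 0, "wz": 0, "jaw": 5},
  {"dx": 0, "dy": 0, "dz": -4, "wx": 0, "wy": 0, "wz": 0, "jaw": 5},
  {"dx": 0, "dy": 0, "dz": -5, "wx": 0, "wy": 0, "wz": 0, "jaw": 5},
  {"dx": 0, "dy": 0, "dz": -5, "wx": 0, "wy": 0, "wz": 0, "jaw": 5},
  {"dx": 0, "dy": 0, "dz": -2, "wx": 0, "wy": 0, "wz": 0, "jaw": 5},
])

```text
t: 12.55
tcp_pos: [604.3, -271.9, 308.3]
tool_rot: [0.004, 0.696, 0.718, 0.001]
force: [0.1, -0.0, -0.1]
opening: 0.588
gripper_force: 0.0
```

Run:
```python
from h import *
go([640,-160,300])
s=cap('scene');a=s['color'][150:310,300:480,::-1];cv2.imwrite('pics/s6.png',cv2.resize(a,None,fx=3.5,fy=3.5,interpolation=cv2.INTER_CUBIC))
W=pts(s);m=(np.hypot(W[...,0]-603,W[...,1]+271)<22)&(W[...,2]>120)&(W[...,2]<160)
P=W[m];print(len(P))
for z in range(104,152,5):
    q=P[abs(P[:,2]-z)<2.5]
    if len(q)>3:print(z,len(q),q.mean(0).round(1))
print(np.percentile(P[:,2],98))
```

```text
t 12.55 tcp [ 604.3 -271.9  308.3] F [ 0.1 -0.  -0.1] open 0.588 yaw 1.85 zax [ 0.0077 -0.0045 -1.    ]
shift cm [11.07  3.93  0.81]
186
119 5 [ 598.9 -262.7  120.9]
124 22 [ 598.1 -263.8  124. ]
129 24 [ 598.3 -263.3  128.7]
134 28 [ 598.5 -262.8  134.2]
139 24 [ 598.3 -264.9  139.1]
144 46 [ 600.8 -267.7  144.8]
149 37 [ 602.2 -269.8  147.6]
148.3426069930973
```

View pics/s6.png

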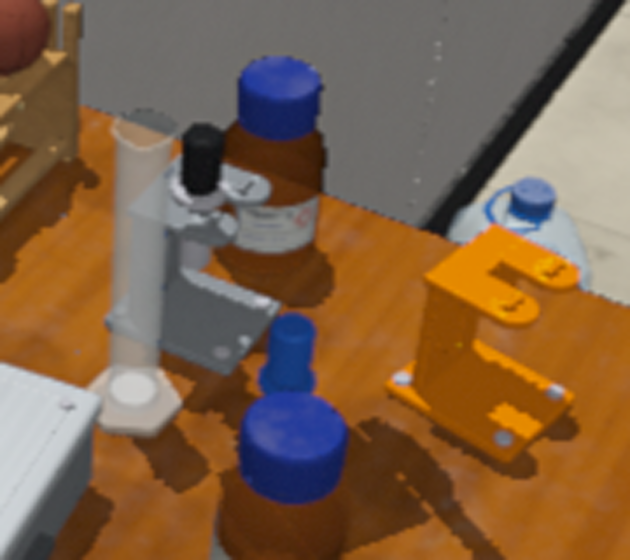

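The pin is parked upright in the grey bracket (knob top at crop (205,130), z about 147, expected 146). The cylinder and bottles haven't moved. Next is the hasp: move above its grip at about (637.3, −67).

Request:
servo_tool([
  {"dx": 2, "dy": 0.4, "dz": 0, "wx": 0, "wy": 0, "wz": 0, "jaw": 4},
  {"dx": 4.1, "dy": 0.8, "dz": 0, "wx": 0, "wy": 0, "wz": 0, "jaw": 4},
  {"dx": 4.1, "dy": 0.8, "dz": 0, "wx": 0, "wy": 0, "wz": 0, "jaw": 4},
  {"dx": 4.1, "dy": 0.8, "dz": 0, "wx": 0, "wy": 0, "wz": 0, "jaw": 4},
  {"dx": 4.1, "dy": 0.8, "dz": 0, "wx": 0, "wy": 0, "wz": 0, "jaw": 4},
  {"dx": 2, "dy": 0.4, "dz": 0, "wx": 0, "wy": 0, "wz": 0, "jaw": 4},
  {"dx": 0, "dy": 0, "dz": 0, "wx": 0, "wy": 0, "wz": -5.45, "jaw": 4},
  {"dx": 0, "dy": 0, "dz": 2, "wx": 0, "wy": 0, "wz": 0, "jaw": 4},
  {"dx": 0, "dy": 0, "dz": 4, "wx": 0, "wy": 0, "wz": 0, "jaw": 4},
  {"dx": 0, "dy": 0, "dz": 2, "wx": 0, "wy": 0, "wz": 0, "jaw": 4},
  {"dx": 0, "dy": 0, "dz": 0, "wx": 0, "wy": 0, "wz": 0, "jaw": 4},
  {"dx": 0, "dy": 0, "dz": 0, "wx": 0, "wy": 0, "wz": 0, "jaw": 4},
])

```text
t: 14.1
tcp_pos: [636.9, -66.3, 222.7]
tool_rot: [0.001, 0.661, 0.75, 0.0]
force: [0.3, 0.3, 0.4]
opening: 0.471
gripper_force: 0.0
```

Run:
```python
from h import *
go([637.3,-67,132],7.3)
c=cap('wrist');W=pts(c);X,Y,Z=W[...,0],W[...,1],W[...,2]
m=(abs(X-638)<16)&(abs(Y+67)<16)&(Z>154)&(Z<164);P=W[m];print(m.sum(),np.median(P,0),P.min(0),P.max(0))
```

```text
t 14.1 tcp [636.9 -66.3 222.7] F [0.3 0.3 0.4] open 0.471 yaw 7.26 zax [ 1.6e-03 -4.0e-04 -1.0e+00]
shift cm [-0.07  0.01  9.07]
turn deg [ 0.09  0.03 -0.04]
844 [637.42496976 -66.38033588 158.46547977] [628.8118383  -75.54573862 154.00515748] [646.1047921  -58.1565666  160.79356344]
```

Request:
servo_tool([
  {"dx": -0.05, "dy": 0, "dz": 3, "wx": 0, "wy": 0, "wz": 0, "jaw": 4},
  {"dx": 0, "dy": 0, "dz": 3, "wx": 0, "wy": 0, "wz": 0, "jaw": 4},
  {"dx": 0, "dy": 0, "dz": 2, "wx": 0, "wy": 0, "wz": 0, "jaw": 4},
  {"dx": 0, "dy": 0, "dz": 1, "wx": 0, "wy": 0, "wz": 0, "jaw": 4},
  {"dx": 0, "dy": 0, "dz": 0, "wx": 0, "wy": 0, "wz": 0, "jaw": 2.7},
  {"dx": 0, "dy": 0, "dz": 0, "wx": 0, "wy": 0, "wz": 0, "jaw": 2.7},
  {"dx": 0, "dy": 0, "dz": 0, "wx": 0, "wy": 0, "wz": 0, "jaw": 2.7},
  {"dx": 0, "dy": 0, "dz": 0, "wx": 0, "wy": 0, "wz": 3, "jaw": 2.7},
  {"dx": 0, "dy": -1.85, "dz": 0, "wx": 0, "wy": 0, "wz": 0, "jaw": 2.7},
  {"dx": 0, "dy": 0, "dz": 0, "wx": 0, "wy": 0, "wz": 6, "jaw": 2.7},
  {"dx": 0, "dy": -1.85, "dz": 0, "wx": 0, "wy": 0, "wz": 0, "jaw": 2.7},
  {"dx": 0, "dy": 0, "dz": 0, "wx": 0, "wy": 0, "wz": 6, "jaw": 2.7},
  {"dx": 0, "dy": -1.85, "dz": 0, "wx": 0, "wy": 0, "wz": 0, "jaw": 2.7},
  {"dx": 0, "dy": 0, "dz": 0, "wx": 0, "wy": 0, "wz": 6, "jaw": 2.7},
])

```text
t: 15.9
tcp_pos: [580.7, -64.8, 132.3]
tool_rot: [0.0, 0.787, 0.617, 0.0]
force: [0.6, 0.5, 0.1]
opening: 0.314
gripper_force: 0.0
```

Run:
```python
from h import *
go([637.3,-67,132])
s=manip.observe();d=s['tcp_pos'][:2]-[614.9,108.4];print('radius',np.hypot(*d),'angle',np.degrees(np.arctan2(.128,-.992)-np.arctan2(*d))) 
c=cap('scene');W=pts(c);X,Y,Z=W[...,0],W[...,1],W[...,2]
r=np.hypot(X-614.9,Y-108.4);m=(Z>104)&(Z<118)&(r>140)&(r<160)&(X<640);P=W[m];print(len(P),P.mean(0))
```

```text
t 15.9 tcp [580.7 -64.8 132.3] F [0.6 0.5 0.1] open 0.314 yaw -13.87 zax [ 8.e-04 -2.e-04 -1.e+00]
shift cm [1.14 5.55 0.03]
radius 176.52269211022102 angle 341.4824183769738
178 [586.92396318 -36.41193554 112.25648411]
```

Radius is 176.5 mm at 18.5°, and the bar is following with no force. Continuing the arc.

Request:
servo_tool([
  {"dx": 0, "dy": -1.85, "dz": 0, "wx": 0, "wy": 0, "wz": 0, "jaw": 2.7},
  {"dx": 0, "dy": 0, "dz": 0, "wx": 0, "wy": 0, "wz": 6, "jaw": 2.7},
  {"dx": 0, "dy": -1.85, "dz": 0, "wx": 0, "wy": 0, "wz": 0, "jaw": 2.7},
  {"dx": 0, "dy": 0, "dz": 0, "wx": 0, "wy": 0, "wz": 6, "jaw": 2.7},
  {"dx": 0, "dy": -1.85, "dz": 0, "wx": 0, "wy": 0, "wz": 0, "jaw": 2.7},
  {"dx": 0, "dy": 0, "dz": 0, "wx": 0, "wy": 0, "wz": 6, "jaw": 2.7},
  {"dx": 0, "dy": -1.85, "dz": 0, "wx": 0, "wy": 0, "wz": 0, "jaw": 2.7},
  {"dx": 0, "dy": 0, "dz": 0, "wx": 0, "wy": 0, "wz": 6, "jaw": 2.7},
  {"dx": 0, "dy": -1.85, "dz": 0, "wx": 0, "wy": 0, "wz": 0, "jaw": 2.7},
  {"dx": 0, "dy": 0, "dz": 0, "wx": 0, "wy": 0, "wz": 6, "jaw": 2.7},
  {"dx": 0, "dy": -1.85, "dz": 0, "wx": 0, "wy": 0, "wz": 0, "jaw": 2.7},
  {"dx": 0, "dy": 0, "dz": 0, "wx": 0, "wy": 0, "wz": 6, "jaw": 2.7},
  {"dx": 0, "dy": -1.85, "dz": 0, "wx": 0, "wy": 0, "wz": 0, "jaw": 2.7},
  {"dx": 0, "dy": 0, "dz": 0, "wx": 0, "wy": 0, "wz": 6, "jaw": 2.7},
])

```text
t: 17.7
tcp_pos: [471.9, 3.4, 131.5]
tool_rot: [-0.0, 0.955, 0.296, -0.0]
force: [-0.3, 0.1, 0.1]
opening: 0.316
gripper_force: 0.0
```

Run:
```python
from h import *
go([637.3,-67,132])
s=manip.observe();d=s['tcp_pos'][:2]-[614.9,108.4];print(s['joint_positions'].round(2),'radius',np.hypot(*d),'angle',np.degrees(np.arctan2(.128,-.992)-np.arctan2(*d))-360)
```

```text
t 17.7 tcp [471.9   3.4 131.5] F [-0.3  0.1  0.1] open 0.316 yaw -55.6 zax [-7.e-04  8.e-04 -1.e+00]
shift cm [ 9.67 15.15 -0.07]
[-0.15 -0.24  2.06  0.    1.33  0.82] radius 177.40788972551368 angle -61.070225475927145
```

Request:
servo_tool([
  {"dx": 0, "dy": -1.85, "dz": 0, "wx": 0, "wy": 0, "wz": 0, "jaw": 2.7},
  {"dx": 0, "dy": 0, "dz": 0, "wx": 0, "wy": 0, "wz": 6, "jaw": 2.7},
  {"dx": 0, "dy": -1.85, "dz": 0, "wx": 0, "wy": 0, "wz": 0, "jaw": 2.7},
  {"dx": 0, "dy": 0, "dz": 0, "wx": 0, "wy": 0, "wz": 6, "jaw": 2.7},
  {"dx": 0, "dy": -1.85, "dz": 0, "wx": 0, "wy": 0, "wz": 0, "jaw": 2.7},
  {"dx": 0, "dy": 0, "dz": 0, "wx": 0, "wy": 0, "wz": 6, "jaw": 2.7},
  {"dx": 0, "dy": -1.85, "dz": 0, "wx": 0, "wy": 0, "wz": 0, "jaw": 2.7},
  {"dx": 0, "dy": 0, "dz": 0, "wx": 0, "wy": 0, "wz": 6, "jaw": 2.7},
  {"dx": 0, "dy": -1.85, "dz": 0, "wx": 0, "wy": 0, "wz": 0, "jaw": 2.7},
  {"dx": 0, "dy": 0, "dz": 0, "wx": 0, "wy": 0, "wz": 6, "jaw": 2.7},
  {"dx": 0, "dy": -1.85, "dz": 0, "wx": 0, "wy": 0, "wz": 0, "jaw": 2.7},
  {"dx": 0, "dy": 0, "dz": 0, "wx": 0, "wy": 0, "wz": 0, "jaw": 2.7},
  {"dx": 0, "dy": 0, "dz": 0, "wx": 0, "wy": 0, "wz": 0, "jaw": 4},
  {"dx": 0, "dy": 0, "dz": 0, "wx": 0, "wy": 0, "wz": 0, "jaw": 4},
  {"dx": 0, "dy": 0, "dz": -2, "wx": 0, "wy": 0, "wz": 0, "jaw": 4},
  {"dx": 0, "dy": 0, "dz": -4, "wx": 0, "wy": 0, "wz": 0, "jaw": 4},
  {"dx": 0, "dy": 0, "dz": -4, "wx": 0, "wy": 0, "wz": 0, "jaw": 4},
  {"dx": 0, "dy": 0, "dz": -4, "wx": 0, "wy": 0, "wz": 0, "jaw": 4},
  {"dx": 0, "dy": 0, "dz": 0, "wx": 0, "wy": 0, "wz": 0, "jaw": 4},
  {"dx": 0, "dy": 0, "dz": 0, "wx": 0, "wy": 0, "wz": 0, "jaw": 4},
])

```text
t: 20.2
tcp_pos: [437.0, 104.6, 270.8]
tool_rot: [0.0, 0.999, 0.037, -0.001]
force: [-0.2, 0.1, -0.1]
opening: 0.472
gripper_force: 0.0
```

Run:
```python
from h import *
go([637.3,-67,132])
def cs(W,m,n):
    P=W[m]; print(n,len(P),np.median(P,0).round(1) if len(P) else '')
for n in('scene','wrist','top'):
    c=cap(n);W=pts(c);X,Y,Z=W[...,0],W[...,1],W[...,2];r=np.hypot(X-614.9,Y-108.4)
    m=(Z>148)&(Z<163)&(r>160)&(r<195)&(X<560)
    cs(W,m,n+' grip')
    if m.sum()>5:
        d=np.median(W[m],0)[:2]-[614.9,108.4];print('   hasp angle',360-np.degrees(np.arctan2(.128,-.992)-np.arctan2(*d)))
    cs(W,(abs(X-603)<20)&(abs(Y+271)<20)&(Z>140)&(Z<160),n+' parked knob')
    cs(W,(abs(X-454)<45)&(abs(Y+91)<45)&(Z>130)&(Z<145),n+' b2')
    cs(W,(abs(X-600)<45)&(abs(Y+358)<45)&(Z>130)&(Z<145),n+' b1')
    cs(W,(abs(X-597)<35)&(abs(Y+184)<35)&(Z>5)&(Z<30),n+' cyl')
```

```text
t 20.2 tcp [437.  104.6 270.8] F [-0.2  0.1 -0.1] open 0.472 yaw -85.72 zax [-0.001 -0.    -1.   ]
shift cm [18.71 18.6  13.86]
scene grip 152 [434.7 108.3 159.2]
   hasp angle 97.31694126180452
scene parked knob 0 
scene b2 574 [448.3 -86.2 138.1]
scene b1 183 [ 587.3 -348.6  137.7]
scene cyl 3 [ 597.1 -156.2    6.2]
wrist grip 630 [438.2 106.4 158.3]
   hasp angle 96.71438591464175
wrist parked knob 0 
wrist b2 4499 [452.3 -86.9 137.2]
wrist b1 0 
wrist cyl 1137 [ 588.8 -168.     7.3]
top grip 3 [443.3 100.  150.8]
top parked knob 102 [ 605.1 -268.9  146.5]
top b2 428 [452.2 -89.6 137.9]
top b1 423 [ 599.5 -357.3  137.7]
top cyl 226 [ 591.2 -180.4    9.2]
```

The hasp is at about 97°, the pin is parked (top at 146.5 mm), and the bystanders are in place. The robot is clear of everything.

```bash
python3 -c "
from plant import manip
print(manip.sign_off())"
```

```text
the job is handed in; nothing more can be done
None
```

The job is handed in: the pin is parked upright in the grey bracket, the hasp was then swung out to about 97°, and the measuring cylinder and both brown bottles are still standing where they were. It took about 20 s of the 64 s allowed; no verdict came back at hand-in.

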